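# Ready the lapping machine: show the code, move the clip-on sensor, start the run

### The arm

A 6-joint arm with a two-finger parallel gripper is mounted at the origin on the work surface. World frame = base frame: x ahead of the robot, y to its left, z up, the work surface at z = 0. Lengths are in m, angles in rad, forces in N, time in s.
With the tool pointing down it reaches from about 0.275 to 1 m from the base axis. Payload 8.4 kg.
Tool frame: the origin (TCP) lies on the centre line of the jaws, within the pads' length; the fingertips stand 17 mm ahead of it and the grasp point (between the pads) lies 2 mm behind it (bot.tcp_to_tips is the z of the fingertips in the tool frame, in m); z points along the fingers, y is the line along which they close (so a half turn about z gives the same grasp; the last joint's range is limited). The gripper opens to 85 mm and grips with 20 to 120 N. Pads are 22 mm wide; open, the fingers measure 114 mm over their backs; the gripper's body (76 mm by 85 mm) begins 54 mm behind the grasp point. The pads swing forward as they close: fully open they stand 13 mm farther back than shut.
Start: joints at [-1.138, 0.353, 1.633, -0, 1.155, -0.002], TCP at [0.263, -0.567, 0.248] pointing down, gripper open.
Joint ranges: [-2.63, 2.63], [-0.92, 2.1], [0.06, 2.66], [-1.3, 4.44], [0, 2.69], [-3.02, 3.02]. Speed limits (rad/s): [2.22, 2.22, 2.79, 3.14, 3.14, 3.14].

### API

Orientations are given as a unit quaternion [x, y, z, w].
In Python, from workcell import bot, hand, kinematics, get_obs, vision, hand_in gives the robot as it stands. The module is installed in compiled form; this text tells all that it offers. Calls block until the motion is done:
- bot.reach(position, orientation): joint-space move of the TCP to a pose.
- bot.servo_line(position, ori=None, velocity=0.15): straight line of the TCP; ori=None keeps the orientation; velocity is the mean speed in m/s.
- bot.goto_joints(angles): joint-space move.
- hand.move_gripper(opening, strength=None): finger opening in m; strength is the grip in N (None keeps the last); returns when the fingers have stopped.
- bot.dwell(seconds).
- kinematics.solve_ik(position, orientation): joint angles nearest the present ones, or None.
- get_obs(): the state.
- vision.read_camera(name): name is "scene" or "top" or "wrist"; returns a dict with "frame" (384x512x3 uint8, red, green, blue), "intrinsics" (3x3 intrinsics, pixels), "view" (4x4, takes a point from world to camera coordinates). Camera axes: x right, y down, z forward; pixel columns grow to the right and rows downward; lengths in m; the calibration is good to about 2 mm. The wrist camera is an equidistant fisheye: a pixel r from the principal point sees the ray r / f radians off the axis. A picture is of the moment at which its call begins. There is no depth.
A pose or a line that the arm cannot do raises bot.IKError and nothing moves.
- hand_in(): hands the job in; it is judged then, once.
The state is a dict: "time_s": time; "joint_pos": joint angles; "joint_vel": joint speeds; "joint_efforts": joint torques, N m; "position": TCP position; "orientation": TCP orientation; "wrist_force": force on the tool from outside, world axes, zero at the start; "ft_torque": the same for the moment, N m; "gripper_width": finger opening in m; "grip_force": force on a finger pad.
Only numpy, scipy, OpenCV 4.12 (cv2) and the standard library are available. Lean on these libraries where they do the work, as an engineer would, in place of code of your own. Each camera call takes 0.05 s, during which the arm holds its last target. There are 200 camera calls.

### The job

Get the lapping machine ready and start it. First turn the ribbed slurry canister, standing on its reader's disc, until its code rib squarely faces the reader window, and let go; then squeeze the sensor clip (the larger one, with the round puck) open to lift it off the parking rail, and release it upright onto the broad tab on the bowl's rim, its whole width on the tab and pushed well down, its hinge against the edge or no more than 10 mm above it. Last, throw the run lever fully over to its other end, leaving the other clip, the plain canister and the loose steel weight where they are.

Things in the scene. Friction and masses are not known exactly. Their poses are not given: they have to be found in the camera images.
- canister: Aluminium canister, 56 mm diameter, 88 mm tall, plus a black cap 44 mm across and 10 mm high (98 mm in all); 0.3 kg, loose, upright on the reader's disc. A black code rib (12 mm wide, 3.5 mm proud, 80 mm tall) runs up its side on its own -x side, and a white ridge on the cap points the same way. Origin: centre of its underside; z up.
- code_rib (a point): The middle of the outer face of the canister's code rib: 31.5 mm from the canister's axis towards its own -x, 43 mm above its underside. It faces the reader squarely when it lies on the window's centre line.
- plain_canister: A bystander of the same size and materials as the canister, without rib or ridge, loose on the table. Leave it.
- reader: Fixed code reader. Origin: on the table under the centre of its steel disc (80 mm across, 5 mm high), on which the canister stands. Along its own -x from the disc is a grey block, 40 mm deep (x from -87 to -47 mm), 70 mm wide, 60 mm high, with a black-framed glass window on the face towards the disc (+x).
- window (a point): Centre of the reader's window, 45.5 mm from the disc's centre along the reader's -x, 36 mm above the table. The canister's rib must point from the disc's centre at this point.
- rail: Fixed parking rail: a 6 mm thick upright aluminium plate, 170 mm long along its own y, top edge 85 mm above the table, on a foot 70 x 180 x 12 mm. Origin: centre of the foot's underside. Two clips sit astride its top edge.
- rail_top (a point): Middle of the rail's top edge.
- sensor_clip: The larger sprung steel clip, like a clothes peg, 75 g, 20 mm wide along its own y (its hinge axis, and the run of the edge it sits on), a black puck (24 mm across, 11 mm thick) outside its +x jaw. Origin: on the clamped edge, right under the hinge barrel. Flat jaws, either side in x, reach 27 mm below it (puck 28 mm). The frame goes with the +x half: squeezed, it leans 0.28 rad about y.
- clip_hinge (a point): Middle of the sensor clip's hinge axis, 7 mm above the clip's origin. Two flat handles, 20 mm wide, rise beside it from 10 to 45 mm above this point, leaning outwards: 45 mm over all at mid height, 55 mm at the tops. Squeezed along the clip's x to a hard stop they stand parallel, 28 mm over all, up to 50 mm above it, and the jaw tips open from 6 to 24 mm. Spring: about 10 N at the handles.
- sensor_jaw (a joint): Opening of the sensor clip: 0 with the jaws shut on a 6 mm plate, 0.56 rad fully squeezed open; slightly negative when shut on nothing. Fingers whose pads draw back as they open can drag the clip upwards on release.
- spare_clip: The other clip on the rail, a bystander: same kind but smaller (12 mm wide, handles rising only to 43 mm above its origin) and without a puck. Same origin and axes. Leave it.
- bowl: Fixed lapping machine: orange splash bowl (230 mm diameter, rim 76 mm above the table) on an aluminium base disc (270 mm diameter), with a steel platen and copper hub inside (nothing inside above 64 mm). A broad upright steel tab stands on its rim at its own -x side; a narrow bracket (16 mm wide, top 100 mm above the table), not to be used, stands opposite. Origin: on the table under its centre.
- tab_top (a point): Middle of the top edge of the broad tab: the tab is 6 mm thick (along the bowl's x), 50 mm wide (along the bowl's y), its top edge 113 mm above the table, 37 mm above the rim, 112 mm from the bowl's centre.
- run_lever_base: Block of the run lever, 70 mm along x, 50 mm along y, 25 mm high. Origin: centre of its underside. The lever's hinge axis lies along its y, 22 mm above the table at its centre.
- run_lever (a joint): Angle of the run lever: near 0 it leans towards the block's -x (off), 1.0 rad is fully over towards the block's +x (run). It stays where it is left.
- run_lever_tip (a point): Centre of the lever's black ball (26 mm diameter), 80 mm from the hinge; rod 10 mm thick. 92 mm above the table at either end.
- lapping_weight: Bystander: loose steel cylinder, 52 mm diameter, 30 mm high, with a brass knob on top (48 mm in all). Leave it.
- gauge_stand: Bystander: fixed dial gauge on a stand, base 60 x 60 mm, 151 mm tall, its dial towards its own -x. Origin: under its base.
Things that resemble listed ones, but are neither listed nor needed, are in the scene too. What is shaped like the reader but brown is not meant.

How it is judged:
On the way, in this order (a step that is already met when the one before it is completed fails the run):
1. the canister stands released on the reader's disc, its code rib facing the window (y of code_rib in the frame of reader between -0.009 and 0.009 m and x of code_rib in the frame of reader below -0.012 m and horizontal distance between canister and reader below 0.02 m and angle between canister's own z axis and vertical below 0.06 rad and z of canister in the frame of reader below 0.009 m and contact force between the fingers and canister below 0.05 N and linear speed of canister below 0.02 m/s), for 0.2 s.
2. the sensor clip, squeezed open, is lifted clear of the rail (value of joint sensor_jaw above 0.25 rad and distance between sensor_clip and rail_top above 0.02 m and z of sensor_clip in the frame of rail_top above 0.03 m and contact force between sensor_clip and rail below 0.05 N), for 0.1 s.
3. the sensor clip is released and grips the broad tab, seated on its edge (x of sensor_clip in the frame of tab_top between -0.005 and 0.005 m and y of sensor_clip in the frame of tab_top between -0.016 and 0.016 m and z of sensor_clip in the frame of tab_top between -0.004 and 0.012 m and angle between the y axis of sensor_clip and the y axis of bowl, either way round below 0.15 rad and angle between sensor_clip's own z axis and vertical below 0.2 rad and value of joint sensor_jaw below 0.1 rad and contact force between sensor_clip and bowl above 2 N and contact force between the fingers and sensor_clip below 0.05 N and linear speed of sensor_clip below 0.02 m/s), for 0.2 s.
4. the run lever is fully over (value of joint run_lever above 0.88 rad), for 0.1 s.
At the end, for the whole second after the job is handed in: Canister upright on the disc (20 mm of centre), rib within 9 mm of the window's centre line; sensor clip released, gripping the broad tab: within 16 mm of its middle, 5 mm across, 12 mm of the edge in height, 0.15 rad in line, 0.2 rad upright; lever beyond 0.88 rad; all at rest (all of step 1 and all of step 3 and value of joint run_lever above 0.88 rad); the robot touches nothing.
It fails at once if the smaller clip is moved more than 15 mm (distance of spare_clip from where it was at the start of the episode above 0.015 m).
It fails at once if the plain canister is moved more than 20 mm (distance of plain_canister from where it was at the start of the episode above 0.02 m).
It fails at once if the loose weight is moved more than 20 mm (distance of lapping_weight from where it was at the start of the episode above 0.02 m).
It also fails if it takes over 62 s, if anything falls off the work surface, if the arm or the gripper's body presses on something with over 40 N, if the wrist force passes 120 N, or if a joint passes its speed limit or range.

## Working session

There is one attempt and no reset: what is moved stays moved. The work goes in short steps, each a Python script; the robot and the scene stay as the last script left them, time stands still between calls to the robot, and variables do not carry over. Pictures are saved under pics/ and viewed, at most 12 in all, crops included, and the job is handed in when it is done.

```bash
mkdir -p pics
cat > h.py <<'E'
import numpy as np, cv2
from workcell import bot, hand, kinematics, get_obs, vision, hand_in
from scipy.spatial.transform import Rotation as R
def snap(n,f):
    c=vision.read_camera(n); np.savez('pics/'+f+'.npz',**c); cv2.imwrite('pics/'+f+'.png',cv2.cvtColor(c['frame'],cv2.COLOR_RGB2BGR)); return c
def load(f): return dict(np.load('pics/'+f+'.npz'))
def onplane(c,u,v,z):
    K=c['intrinsics'];V=c['view'];d=V[:3,:3].T@np.linalg.solve(K,[u,v,1]);o=-V[:3,:3].T@V[:3,3]
    return o+d*(z-o[2])/d[2]
def ray(c,u,v):
    K=c['intrinsics'];V=c['view'];d=V[:3,:3].T@np.linalg.solve(K,[u,v,1]);return -V[:3,:3].T@V[:3,3],d/np.linalg.norm(d)
def proj(c,p):
    q=c['view'][:3,:3]@np.array(p)+c['view'][:3,3];q=c['intrinsics']@q;return q[:2]/q[2]
def tri(c1,p1,c2,p2):
    o1,d1=ray(c1,*p1);o2,d2=ray(c2,*p2);s=np.linalg.lstsq(np.c_[d1,-d2],o2-o1,rcond=None)[0]
    a,b=o1+s[0]*d1,o2+s[1]*d2;return (a+b)/2,np.linalg.norm(a-b)
def down(yaw): # tool z down, tool y at angle yaw in world
    y=np.array([np.cos(yaw),np.sin(yaw),0]);z=np.array([0,0,-1.]);x=np.cross(y,z)
    return R.from_matrix(np.c_[x,y,z]).as_quat()
E
python3 - <<'E'
from h import *
a=snap('scene','s0');b=snap('top','t0')
for c in(a,b): print(c['intrinsics'],c['view'])
im=cv2.imread('pics/s0.png');cv2.imwrite('pics/s0b.png',cv2.resize(im,(800,600),interpolation=2))
im=cv2.imread('pics/t0.png');cv2.imwrite('pics/t0b.png',cv2.resize(im,(800,600),interpolation=2))
o=get_obs();print(o['time_s'],o['orientation'],o['gripper_width'])
E
```

```text
[[478.22203004   0.         246.79496102]
 [  0.         478.22203004 185.04844334]
 [  0.           0.           1.        ]] [[ 0.29726385  0.95475372 -0.00891808 -0.21096753]
 [ 0.54762979 -0.17814164 -0.81753726 -0.19768647]
 [-0.78213543  0.23814047 -0.57580665  1.56301965]
 [ 0.          0.          0.          1.        ]]
[[415.03916829   0.         257.36872058]
 [  0.         415.03916829 194.09507247]
 [  0.           0.           1.        ]] [[-0.0029609  -0.9999845  -0.00471418  0.04742122]
 [-0.98815745  0.00364904 -0.15339991  0.52928802]
 [ 0.15341473  0.00420415 -0.98815295  1.20448536]
 [ 0.          0.          0.          1.        ]]
0.1 [ 9.76467623e-01  2.15663184e-01 -1.17302641e-04 -5.98749995e-04] 0.08551105509583538
```

View pics/s0b.png

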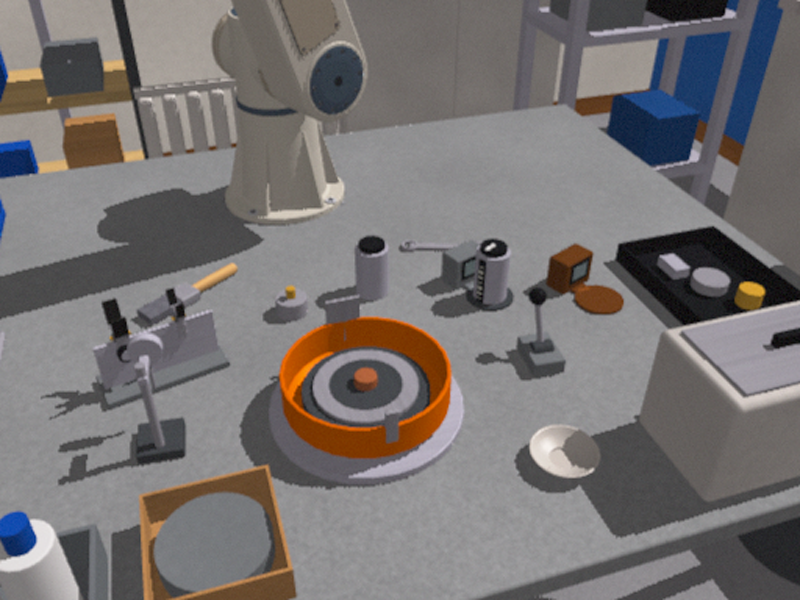

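View pics/t0b.png

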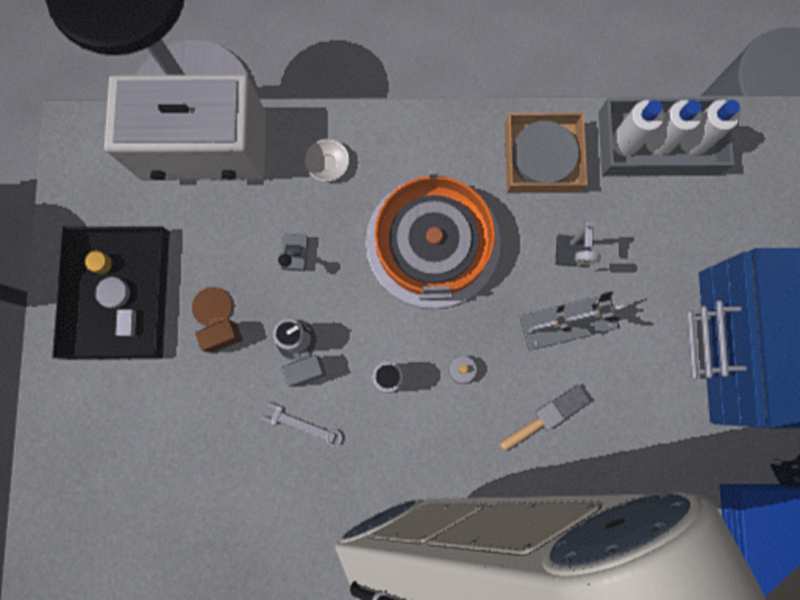

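The two views show these candidates, in 800x600 pixels.
- **Canister:** the ribbed one is on the grey reader, top (293,335), scene (490,272). The plain one is at top (387,377), scene (371,268). The brown reader at top (215,325) is a decoy.
- **Clips:** the larger is at top (603,305), scene (115,330). The smaller is at top (560,315), scene (175,305).
- **Tab:** the broad one is at top (436,292), scene (343,308). The narrow bracket is at top (433,177).
- **Lever:** top (290,255), scene (540,300).

I'll check the choices in a crop.

Run:
```python
from h import *
s=cv2.imread('pics/s0.png');t=cv2.imread('pics/t0.png')
def cr(i,x,y): return cv2.resize(i[y:y+75,x:x+100],(400,300),interpolation=cv2.INTER_CUBIC)
cv2.imwrite('pics/c0.png',np.vstack([np.hstack([cr(s,265,135),cr(s,50,185)]),np.hstack([cr(t,150,185),cr(t,325,165)])]))
```

```text
(no output)
```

View pics/c0.png

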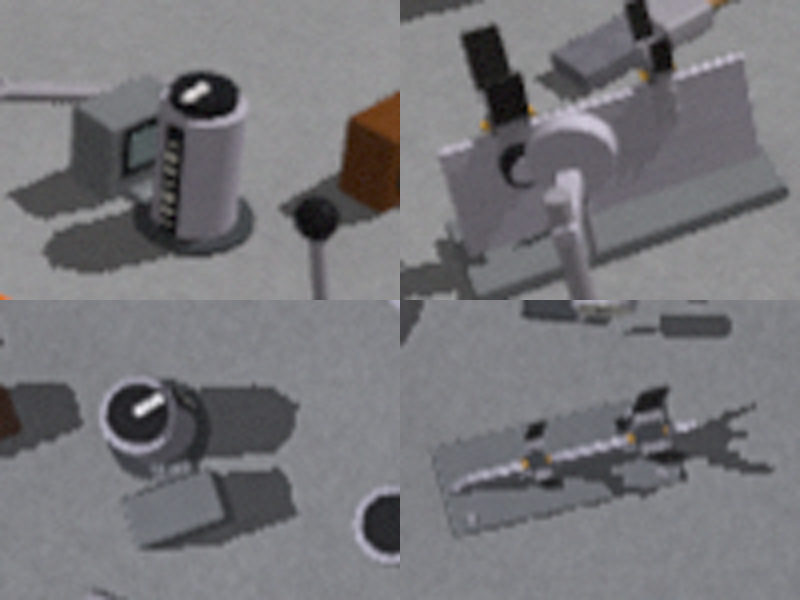

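The crop confirms the ribbed canister on the grey reader, with its rib facing scene lower left. The larger clip, with the puck on the world +x side, is at the rail's -y end, with the gauge dial close by. Next I'll get rough positions, then close wrist views.

Run:
```python
from h import *
s=load('s0');t=load('t0')
print('cams',*(np.round(-c['view'][:3,:3].T@c['view'][:3,3],3) for c in(s,t)))
k=1.5625
P=lambda c,x,y,z:np.round(onplane(c,x,y,z),3)
q=lambda x,y:(150+x/4-.5+.125*4,185+y/4)
print('cap',P(t,150+137/4,185+116/4,.103),P(s,265+205/4,135+95/4,.103))
print('ridge',P(t,150+135/4,185+112/4,.105),P(t,150+163/4,185+93/4,.105),P(s,265+185/4,135+103/4,.105),P(s,265+208/4,135+88/4,.105))
for p in[(122,200),(210,168),(228,212)]: print('blk',P(t,150+p[0]/4,185+p[1]/4,.06))
for p in[(452,190),(700-5,125)]: print('rail',P(t,325+(p[0]-400)/4,165+p[1]/4,.085))
for p in[(440,150),(742,55)]: print('railS',P(s,50+(p[0]-400)/4,185+p[1]/4,.085))
print('tab',P(t,420/k,293/k,.113),P(t,452/k,291/k,.113),'S',P(s,326/k,302/k,.113),P(s,357/k,295/k,.113))
print('lever ball',tri(s,(538/k,296/k),t,(285/k,260/k)))
print('hub',P(t,434/k,236/k,.064))
# fitted bowl rim
hsv=cv2.cvtColor(t['frame'],cv2.COLOR_RGB2HSV)
j=kinematics.solve_ik([.35,.25,.3],down(0));print(j)
w=snap('wrist','w0');print(w['intrinsics'],w['view']);o=get_obs();print(o['position'])
```

```text
cams [ 1.393 -0.206  0.736] [0.338 0.04  1.272]
cap [0.464 0.253 0.103] [0.478 0.254 0.103]
ridge [0.466 0.254 0.105] [0.48  0.234 0.105] [0.485 0.237 0.105] [0.474 0.258 0.105]
blk [0.407 0.27  0.06 ]
blk [0.43  0.206 0.06 ]
blk [0.398 0.192 0.06 ]
rail [ 0.468 -0.186  0.085]
rail [ 0.515 -0.363  0.085]
railS [ 0.518 -0.358  0.085]
railS [ 0.482 -0.194  0.085]
tab [0.537 0.013 0.113] [ 0.54  -0.045  0.113] S [ 0.551 -0.038  0.113] [0.548 0.008 0.113]
lever ball (array([0.60479117, 0.26570626, 0.09249508]), np.float64(0.005282383799988707))
hub [ 0.656 -0.016  0.064]
[ 6.16762050e-01 -1.39870188e-02  1.96174830e+00 -4.44089210e-16
  1.19383137e+00  6.16762050e-01]
[[297.31863964   0.         257.43885221]
 [  0.         297.31863964 194.03144157]
 [  0.           0.           1.        ]] [[ 0.42110137 -0.90701052 -0.00235796 -0.6249455 ]
 [-0.85655494 -0.39852849  0.32785467 -0.04352802]
 [-0.29830735 -0.13604032 -0.94472523  0.38147872]
 [ 0.          0.          0.          1.        ]]
[ 0.26310626 -0.56652912  0.24771757]
```

```bash
cat >> h.py <<'E'
def fray(c,u,v):
    K=c['intrinsics'];V=c['view'];x=(u-K[0,2])/K[0,0];y=(v-K[1,2])/K[1,1];r=np.hypot(x,y)+1e-12
    d=np.array([x/r*np.sin(r),y/r*np.sin(r),np.cos(r)]);return -V[:3,:3].T@V[:3,3],V[:3,:3].T@d
def fplane(c,u,v,z):
    o,d=fray(c,u,v);return o+d*(z-o[2])/d[2]
def fproj(c,p):
    q=c['view'][:3,:3]@np.array(p)+c['view'][:3,3];r=np.arctan2(np.hypot(q[0],q[1]),q[2]);n=np.hypot(q[0],q[1])+1e-12
    K=c['intrinsics'];return np.array([K[0,2]+K[0,0]*r*q[0]/n,K[1,2]+K[1,1]*r*q[1]/n])
E
python3 - <<'E'
from h import *
w=load('w0');o=get_obs();V=w['view'];Rt=R.from_quat(o['orientation']).as_matrix()
print('cam in tool',Rt.T@(-V[:3,:3].T@V[:3,3]-o['position']),Rt.T@V[2,:3])
for n,p,y in[('wr',[.49,-.29,.30],.25),('wt',[.545,-.016,.30],0),('wc',[.468,.25,.28],.6)]:
    bot.reach(p,down(y));c=snap('wrist',n);print(n,get_obs()['time_s'],[fproj(c,p[:2]+[.1])])
a=[cv2.imread(f'pics/{n}.png') for n in('wr','wt','wc')]
cv2.imwrite('pics/w3.png',cv2.resize(np.vstack([np.hstack(a[:2]),np.hstack([a[2],a[2]*0])]),(800,600),interpolation=cv2.INTER_AREA))
E
```

```text
cam in tool [ 0.08387566  0.00105037 -0.12547223] [-0.3278699  -0.00119995  0.94472212]
wr 1.5583 [array([258.52935436, 169.12873455])]
wt 2.6917 [array([257.7445978 , 168.57018293])]
wc 3.8167 [array([258.2586451 , 173.40771251])]
```

View pics/w3.png

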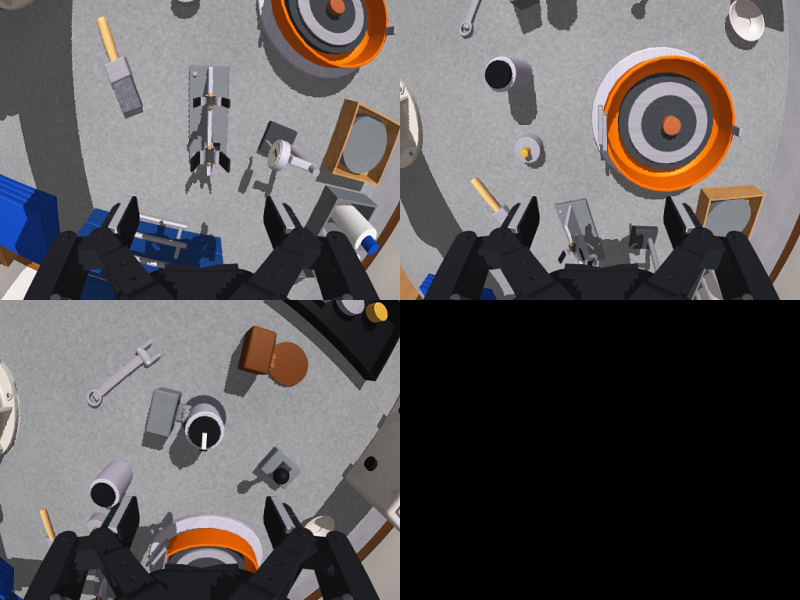

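Wrist views, in composite pixels: the large clip is at (209,160) and the spare at (208,100), with the gauge dial at (282,155). The broad tab is at (603,130). The canister is at (204,430), its ridge pointing down in the picture, with the grey block at (163,418). I'll make one crop composite for exact pixels.

Run:
```python
from h import *
def cr(n,x,y,w=100,h=75):
    i=cv2.imread(f'pics/{n}.png');return cv2.resize(i[y:y+h,x:x+w],(400,300),interpolation=cv2.INTER_CUBIC)
cv2.imwrite('pics/c1.png',np.vstack([np.hstack([cr('wr',220,160),cr('wr',290,140,120,90)]),np.hstack([cr('wt',220,120),cr('wc',180,100,140,105)])]))
```

```text
(no output)
```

View pics/c1.png

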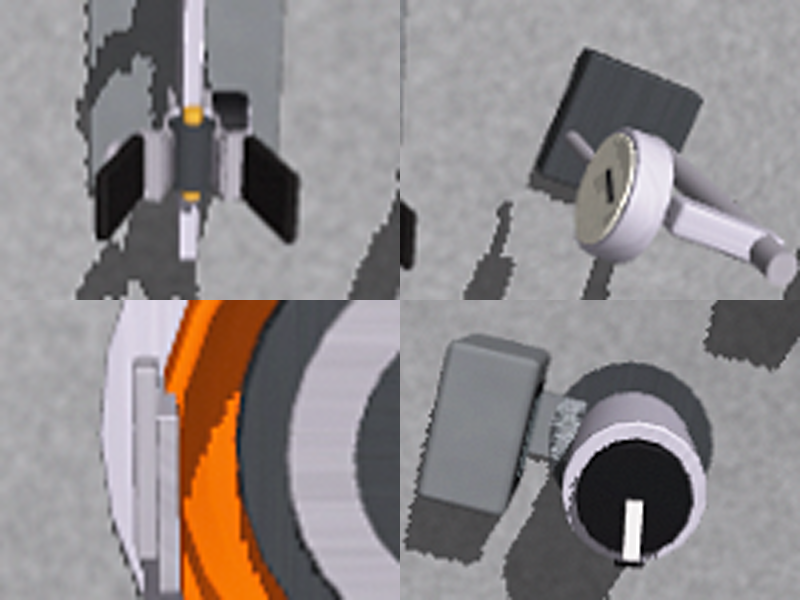

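Run:
```python
from h import *
from scipy.optimize import least_squares
s=load('s0');t=load('t0');wr=load('wr');wt=load('wt');wc=load('wc')
r3=lambda a:np.round(a,4)
A=lambda x,y,z:r3(fplane(wr,220+x/4,160+y/4,z))
print('pins',A(192,113,.092),A(193,197,.092),'barrel',A(193,157,.096))
print('rail',A(192,30,.085),A(189,250,.085)); 
print('tops',[A(*p,.135)[:2] for p in((97,240),(100,180),(297,243),(298,183))])
def tri2(r1,r2):
    (o1,d1),(o2,d2)=r1,r2;q=np.linalg.lstsq(np.c_[d1,-d2],o2-o1,rcond=None)[0];a,b=o1+q[0]*d1,o2+q[1]*d2;return r3((a+b)/2),r3(np.linalg.norm(a-b))
print('dial',tri2(fray(wr,290+205*.3,140+195*.3),ray(s,92.5,221)))
C=lambda x,y,z:r3(fplane(wc,180+(x-400)*.35,100+(y-300)*.35,z))
cap=C(635,496,.103);a,b=C(634,500,.105),C(632,562,.105);print('cap',cap,'ridge',a,b,np.arctan2(*(b-a)[1::-1]))
print('cap from s',onplane(s,265+203/4,135+96/4,.103))
e=[C(*p,.06) for p in((452,342),(418,492),(537,356),(503,510))];print('blk',e,[np.arctan2(*(e[i]-e[i+1])[1::-1]) for i in(0,2)])
d=np.array([C(*p,.005)[:2] for p in((635,362),(712,440),(692,390),(588,383),(706,410))])
print('disc',least_squares(lambda c:np.hypot(*(d-c).T)-.04,[.47,.25]).x,d)
hsv=cv2.cvtColor(wt['frame'],cv2.COLOR_RGB2HSV)
print('hub?',fplane(wt,671*1.28-512,126*1.28,.064))
def cr(n,x,y,w=40,h=30):
    i=cv2.imread(f'pics/{n}.png');return cv2.resize(i[y:y+h,x:x+w],(400,300),interpolation=cv2.INTER_CUBIC)
cv2.imwrite('pics/c2.png',np.hstack([cr('s0',200,183),cr('t0',260,175)]))
```

```text
pins [ 0.5071 -0.3118  0.092 ] [ 0.5143 -0.3375  0.092 ] barrel [ 0.5104 -0.3236  0.096 ]
rail [ 0.5013 -0.289   0.085 ] [ 0.5186 -0.3579  0.085 ]
tops [array([ 0.4867, -0.3393]), array([ 0.4835, -0.3224]), array([ 0.539 , -0.3271]), array([ 0.5342, -0.3104])]
dial (array([ 0.5941, -0.287 ,  0.131 ]), np.float64(0.003))
cap [0.468  0.2573 0.103 ] ridge [0.4683 0.2563 0.105 ] [0.4812 0.2362 0.105 ] -1.0002135637991056
cap from s [0.47859336 0.2525644  0.103     ]
blk [array([0.376 , 0.2609, 0.06  ]), array([0.3971, 0.1986, 0.06  ]), array([0.4086, 0.275 , 0.06  ]), array([0.432 , 0.2124, 0.06  ])] [np.float64(1.8973545364582298), np.float64(1.9285162093611443)]
disc [0.46894341 0.25628658] [[0.4465 0.2915]
 [0.4982 0.2816]
 [0.4763 0.2958]
 [0.4339 0.2708]
 [0.4873 0.2918]]
hub? [ 0.65930618 -0.01449016  0.064     ]
```

View pics/c2.png

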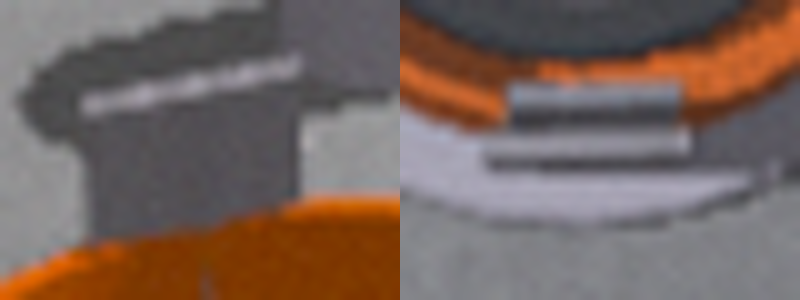

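The crop shows the tab's top edge in the scene view from (80,105) to (300,65). In the top view it is the upper strip, (508..682, 93), and a second, lower strip (485..690, 142) lies outside it. I'll triangulate both.

Run:
```python
from h import *
s=load('s0');t=load('t0');wt=load('wt')
def tri2(r1,r2):
    (o1,d1),(o2,d2)=r1,r2;q=np.linalg.lstsq(np.c_[d1,-d2],o2-o1,rcond=None)[0];a,b=o1+q[0]*d1,o2+q[1]*d2;return np.round((a+b)/2,4),round(np.linalg.norm(a-b),4)
W=lambda x,y:fray(wt,220+x/4,120+(y-300)/4)
T=lambda x,y:ray(t,260+(x-400)/10,175+y/10)
S=lambda x,y:ray(s,200+x/10,183+y/10)
for n,a,b in[('R+T',W(168,415),T(508,95)),('R-T',W(168,592),T(682,95)),('L+T',W(146,358),T(485,140)),('L-T',W(148,558),T(690,140)),
 ('R+T low',W(168,415),T(485,140)),('R-T low',W(168,592),T(690,140)),('L+Tup',W(146,358),T(508,95)),('L-Tup',W(148,558),T(682,95)),
 ('R+S',W(168,415),S(300,65)),('R-S',W(168,592),S(82,105)),('L+S',W(146,358),S(300,65)),('L-S',W(148,558),S(82,105)),
 ('ST+',S(300,65),T(508,95)),('ST-',S(82,105),T(682,95))]:
    print(n,*tri2(a,b))
for x,y in((168,415),(168,592),(146,358),(148,558)): print(fplane(wt,220+x/4,120+(y-300)/4,.113))
```

```text
R+T [0.5494 0.0062 0.0946] 0.0013
R-T [ 0.5487 -0.0436  0.102 ] 0.0029
L+T [0.5442 0.0134 0.0395] 0.003
L-T [ 0.5434 -0.0491  0.0524] 0.0017
R+T low [0.5446 0.0077 0.076 ] 0.0153
R-T low [ 0.5447 -0.0502  0.0749] 0.0131
L+Tup [0.5475 0.0131 0.0796] 0.0158
L-Tup [ 0.5471 -0.0417  0.0859] 0.0077
R+S [0.55   0.0102 0.1124] 0.0024
R-S [ 0.5501 -0.0397  0.1128] 0.002
L+S [0.542  0.0185 0.1041] 0.01
L-S [ 0.5433 -0.0352  0.1059] 0.0046
ST+ [0.5468 0.0096 0.11  ] 0.0051
ST- [ 0.5465 -0.0402  0.1099] 0.0043
[0.54952439 0.0091256  0.113     ]
[ 0.54971274 -0.04067631  0.113     ]
[0.54368786 0.02448167 0.113     ]
[ 0.54416679 -0.03078507  0.113     ]
```

The tab's top edge is centred at (0.549, -0.016, 0.113) and runs along world y. The low strip is only a bracket at about 45 mm height. Next I turn the canister from rib angle -1.00 to the window direction of -2.82.

Run:
```python
from h import *
p=np.array([.469,.2565,.084])
bot.reach(p+[0,0,.07],down(.571));bot.servo_line(p)
hand.move_gripper(.045,30);o=get_obs();print(o['gripper_width'],o['grip_force'],o['time_s'])
for y in(-.04,-.64,-1.25): bot.reach(p,down(y))
o=get_obs();print(o['gripper_width'],o['position'],o['joint_pos'][5],o['time_s'])
hand.move_gripper(.085);bot.servo_line(p+[0,0,.1]);
bot.reach([.468,.25,.28],down(.6));snap('wrist','wc2');snap('top','t2');snap('scene','s2');print(get_obs()['time_s'])
def cr(n,x,y,w=140,h=105):
    i=cv2.imread(f'pics/{n}.png');return cv2.resize(i[y:y+h,x:x+w],(560,420),interpolation=cv2.INTER_CUBIC)
cv2.imwrite('pics/c3.png',cr('wc2',180,100))
```

```text
0.05513319167302415 30.245648324489594 5.3833
0.05530707634320925 [0.47076748 0.25688358 0.08537364] 1.7442030382446019 7.275
10.2833
```

View pics/c3.png

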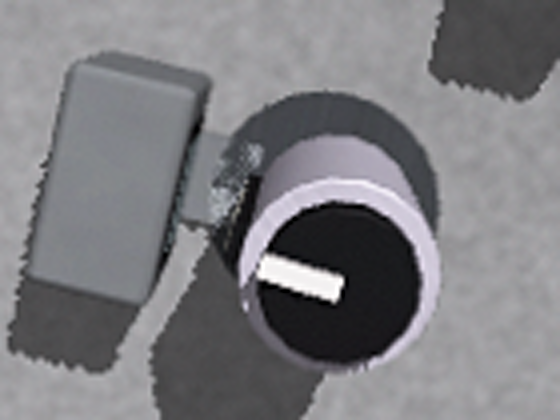

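The ridge now runs from (340,289) towards the block at (260,264), with the cap centre at (340,282). I'll quantify that, then go for the clip.

Run:
```python
from h import *
w=load('wc2');C=lambda x,y,z:fplane(w,180+x/4,100+y/4,z)
cap=C(340,282,.103);a,b=C(342,289,.105),C(260,264,.105);th=np.arctan2(*(b-a)[1::-1])
e=[C(*p,.06) for p in((72,66),(30,278),(207,84),(147,302))]
ya=[np.arctan2(*(e[i]-e[i+1])[1::-1]) for i in(0,2)];psi=np.mean(ya)-np.pi/2
bc=np.mean(e,0);print(cap,th,ya,bc,'len',[np.linalg.norm(e[i]-e[i+1]) for i in(0,2)],np.linalg.norm(e[0]-e[2]))
rx=np.array([np.cos(psi),np.sin(psi)]);ry=np.array([-rx[1],rx[0]])
disc=bc[:2]+.067*rx;rib=cap[:2]+.0315*np.array([np.cos(th),np.sin(th)])
print('disc',disc,'rib in reader',(rib-disc)@rx,(rib-disc)@ry,'can off',np.linalg.norm(cap[:2]-disc))
```

```text
[0.470482   0.25821476 0.103     ] -2.848279819886989 [np.float64(1.9249683727090767), np.float64(1.8796298733762098)] [0.40496272 0.2365846  0.06      ] len [np.float64(0.06592797666957145), np.float64(0.06845407474148468)] 0.04005033126067271
disc [0.46831486 0.25839071] rib in reader -0.02948515205367507 0.00033099760546534407 can off 0.0021742665855577965
```

Step 1 measures 0.3 mm off the window's centre line, so the canister is done. Next, the clip.

Run:
```python
from h import *
h=np.array([.5107,-.3245,0]);q=down(.246)
hand.move_gripper(.072,40)
bot.reach(h+[0,0,.22],q);bot.servo_line(h+[0,0,.122],velocity=.1)
hand.move_gripper(.015,40);o=get_obs();print(o['gripper_width'],o['grip_force'],o['position'],o['wrist_force'],o['time_s'])
bot.servo_line(h+[0,0,.225],velocity=.1);bot.dwell(.15)
o=get_obs();print(o['gripper_width'],o['position'],o['wrist_force'],o['time_s'])
snap('scene','s3');snap('wrist','w3b');snap('top','t3')
def cr(n,x,y,w,h):
    i=cv2.imread(f'pics/{n}.png');return cv2.resize(i[y:y+h,x:x+w],(400,400),interpolation=cv2.INTER_CUBIC)
u,v=proj(load('s3'),[.5107,-.3245,.2]).astype(int);print(u,v)
x0,y0=max(u-50,0),max(v-50,0)
cv2.imwrite('pics/c4.png',np.hstack([cr('s3',x0,y0,100,100),cr('w3b',176,130,160,160)]))
```

```text
0.026594165233495757 40.14698803424835 [ 0.51136074 -0.32605437  0.12524655] [-7.43658539 -1.40620731 22.60875594] 14.3
0.02696604880800138 [ 0.51043506 -0.32432213  0.22427989] [-0.30060726  0.13942276 -0.91018437] 15.6333
64 173
```

View pics/c4.png

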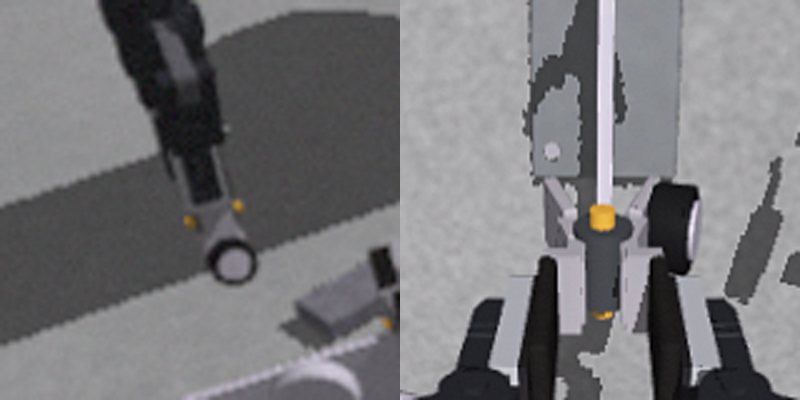

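The clip is lifted, squeezed open. Its hinge pins are at scene crop (190,222) and (237,205), and at wrist crop (602,215) and (600,315). I'll triangulate the hinge in the hand.

Run:
```python
from h import *
s=load('s3');w=load('w3b')
def tri2(r1,r2):
    (o1,d1),(o2,d2)=r1,r2;q=np.linalg.lstsq(np.c_[d1,-d2],o2-o1,rcond=None)[0];a,b=o1+q[0]*d1,o2+q[1]*d2;return (a+b)/2,np.linalg.norm(a-b)
S=lambda x,y:ray(s,14+x/4,123+y/4)
W=lambda x,y:fray(w,176+(x-400)*.4,130+y*.4)
p,e=tri2(S(237,205),W(602,217));m,f=tri2(S(190,222),W(600,315))
print(p,e,m,f);c=(p+m)/2;tcp=np.array([.5104,-.3243,.2243]);d=p-m
print('hinge rel tcp',c-tcp,'yaw',np.arctan2(-d[0],d[1]),'pitch',np.arctan2(d[2],np.hypot(*d[:2])))
```

```text
[ 0.50591539 -0.30934177  0.1918578 ] 0.0016135727668531985 [ 0.5121096  -0.33385712  0.19118457] 0.004410183033857423
hinge rel tcp [-0.00138751  0.00270055 -0.03277881] yaw 0.24748676992588614 pitch 0.026618362984185868
```

The clip is level, with its hinge 33 mm below the TCP. Carry it to the tab and release in small steps, feeding the tool down as it opens.

Run:
```python
from h import *
q=down(0.0);p=np.array([.5495,-.0185,0])
bot.reach(p+[0,0,.25],q);bot.servo_line(p+[0,0,.165],velocity=.1)
z=.165
f0=get_obs()['wrist_force'][2]
while z>.149:
    z-=.002;bot.servo_line(p+[0,0,z],velocity=.05);o=get_obs();f=o['wrist_force'][2]-f0
    if f>6: break
print(z,f,o['position'],o['wrist_force'],o['time_s'])
for g in(.031,.035,.039,.043,.047):
    hand.move_gripper(g,40);z-=.0008;bot.servo_line(p+[0,0,z],velocity=.05)
    o=get_obs();print(g,round(o['gripper_width'],4),round(o['grip_force'],1),np.round(o['wrist_force'],1),round(o['position'][2],4))
hand.move_gripper(.075);o=get_obs();print(o['wrist_force'],o['time_s'])
bot.servo_line(p+[0,0,.24]);bot.reach([.549,-.016,.30],q)
snap('wrist','w4');snap('scene','s4');print(get_obs()['time_s'])
def cr(n,x,y,w,h):
    i=cv2.imread(f'pics/{n}.png');return cv2.resize(i[y:y+h,x:x+w],(400,400),interpolation=cv2.INTER_CUBIC)
u,v=proj(load('s4'),[.549,-.016,.12]).astype(int);print(u,v)
cv2.imwrite('pics/c5.png',np.hstack([cr('s4',u-40,v-40,80,80),cr('w4',206,110,100,100)]))
```

```text
0.151 23.701867069583027 [ 0.54990065 -0.01849239  0.15316613] [-6.86261726  0.19477401 23.23613351] 19.7167
0.031 0.031 10.1 [-0.7  0.4 12.4] 0.1519
0.035 0.0351 8.9 [ 0.6  0.1 10.3] 0.1507
0.039 0.0392 8.0 [ 0.2 -0.2  9.2] 0.1493
0.043 0.0431 6.4 [1.7 0.5 5.4] 0.148
0.047 0.0467 4.7 [1.2 0.7 1.4] 0.1469
[ 0.5151853  -0.79528743 -0.27052711] 22.45
23.6667
217 188
```

View pics/c5.png

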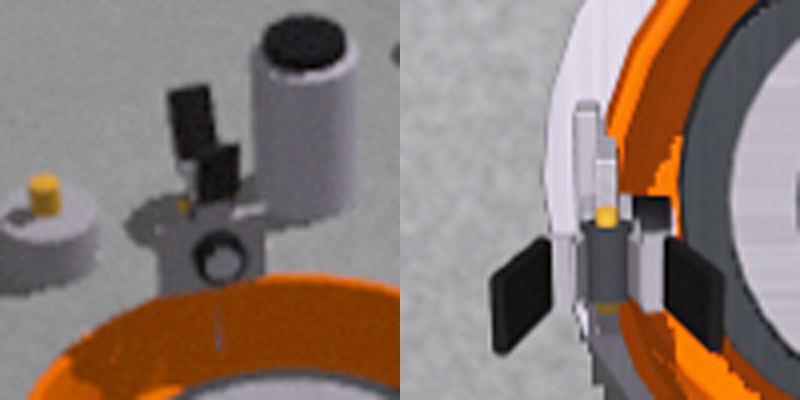

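The clip sits astride the tab with its hinge on the edge. The pins are at scene crop (183,207) and (238,197), and at wrist crop (606,215) and (607,308). I'll check those numbers and look at the lever.

Run:
```python
from h import *
s=load('s4');w=load('w4')
def tri2(r1,r2):
    (o1,d1),(o2,d2)=r1,r2;q=np.linalg.lstsq(np.c_[d1,-d2],o2-o1,rcond=None)[0];a,b=o1+q[0]*d1,o2+q[1]*d2;return (a+b)/2,np.linalg.norm(a-b)
S=lambda x,y:ray(s,177+x/5,148+y/5)
W=lambda x,y:fray(w,206+(x-400)*.25,110+y*.25)
print(tri2(S(238,197),W(606,215)),tri2(S(183,207),W(607,308)))
bot.reach([.59,.25,.30],down(.3));snap('wrist','w5');print(get_obs()['time_s'])
def cr(n,x,y,w,h):
    i=cv2.imread(f'pics/{n}.png');return cv2.resize(i[y:y+h,x:x+w],(400,400),interpolation=cv2.INTER_CUBIC)
cv2.imwrite('pics/c6.png',np.hstack([cr('w5',206,100,100,100),cr('s4',305,165,80,80)]))
```

```text
(array([ 0.54978263, -0.00261998,  0.12113643]), np.float64(0.0036850489313902013)) (array([ 0.55013476, -0.02794777,  0.12173192]), np.float64(0.003960286461931796))
24.7667
```

View pics/c6.png

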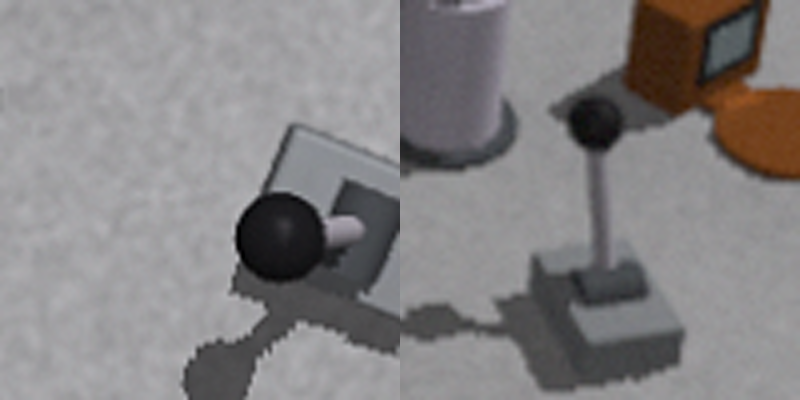

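The hinge is at (0.550, -0.015, 0.1214), so it is seated. The lever's ball is at crop (280,237) and the block extends to the right along edge (292,125)→(395,160). I'll push it along that direction with closed fingers.

Run:
```python
from h import *
s=load('s4');w=load('w5')
def tri2(r1,r2):
    (o1,d1),(o2,d2)=r1,r2;q=np.linalg.lstsq(np.c_[d1,-d2],o2-o1,rcond=None)[0];a,b=o1+q[0]*d1,o2+q[1]*d2;return (a+b)/2,np.linalg.norm(a-b)
b,e=tri2(fray(w,276,159.25),ray(s,344,189.6));b2=fplane(w,276,159.25,.092)
p,q=[fplane(w,206+x/4,100+y/4,.025) for x,y in((292,125),(395,160))];d=(q-p)[:2];B=np.arctan2(d[1],d[0])
print(b,e,b2,'beta',B,p)
u=np.array([np.cos(B),np.sin(B),0]);n=np.array([-u[1],u[0],0]);print('lateral ball vs corner',(p-b2)@n,'along',(p-b2)@u)
if abs(B)<.3 and np.linalg.norm(b-b2)<.012:
    hand.move_gripper(0.0);Q=down(B+np.pi/2);c=np.array([b2[0],b2[1],0])
    P=lambda k,z:c+k*u+[0,0,z]
    bot.reach(P(-.042,.18),Q);bot.servo_line(P(-.042,.089))
    for k in(-.02,0,.02,.035,.045,.052,.056,.06,.063):
        bot.servo_line(P(k,.089),velocity=.08);o=get_obs();f=o['wrist_force'];print(k,np.round(f,1),np.round((o['position']-c)@u,4))
        if k>.04 and abs(f@u)>25: break
    bot.servo_line(P(k-.03,.089));bot.servo_line(P(k-.03,.2));
    bot.reach([.45,-.05,.35],down(0.));
    snap('scene','s6');snap('top','t6');o=get_obs();print(o['time_s'])
```

```text
[0.60660242 0.26578181 0.09408115] 0.0017148281660437639 [0.60638863 0.26466412 0.092     ] beta -0.014641480167298288 [0.60668139 0.29001627 0.025     ]
lateral ball vs corner 0.025353718300806547 along -7.845268786938278e-05
-0.02 [-1.   0.2 -0.2] -0.0194
0 [-0.3  0.5  0.1] 0.0002
0.02 [ 0.3 -0.1  0.3] 0.0202
0.035 [ 0.1 -0.4 -0.4] 0.0352
0.045 [ 0.7  0.5 -0.7] 0.0453
0.052 [-16.6   1.7   8.4] 0.0478
0.056 [-28.    1.   15.9] 0.0484
32.4833
```

The stop was reached. Final check of the ball's position and the scene.

Run:
```python
from h import *
s=load('s6');t=load('t6')
def blob(c,p):
    u,v=proj(c,p).astype(int);g=cv2.cvtColor(c['frame'],cv2.COLOR_RGB2GRAY)[v-12:v+13,u-12:u+13]
    n,l,st,ce=cv2.connectedComponentsWithStats((g<50).astype(np.uint8));i=1+np.argmax(st[1:,4]);return ce[i]+[u-12,v-12],st[i]
E_=[.684,.2635,.092]
a,b=blob(s,E_),blob(t,E_);print(a,b,proj(s,E_),proj(t,E_),tri(s,a[0],t,b[0]))
def cr(n,x,y,w,h):
    i=cv2.imread(f'pics/{n}.png');return cv2.resize(i[y:y+h,x:x+w],(800,480),interpolation=cv2.INTER_CUBIC)
cv2.imwrite('pics/c7.png',cr('s6',150,110,250,150))
```

```text
(array([356.3956044 , 209.02197802]), array([ 6,  6, 10, 11, 91], dtype=int32)) (array([184.59574468, 142.23404255]), array([10, 12,  8,  8, 47], dtype=int32)) [358.82306053 210.27180844] [183.0011958  139.72736048] (array([0.67720418, 0.25999988, 0.09094775]), np.float64(0.0024820076401594567))
```

View pics/c7.png

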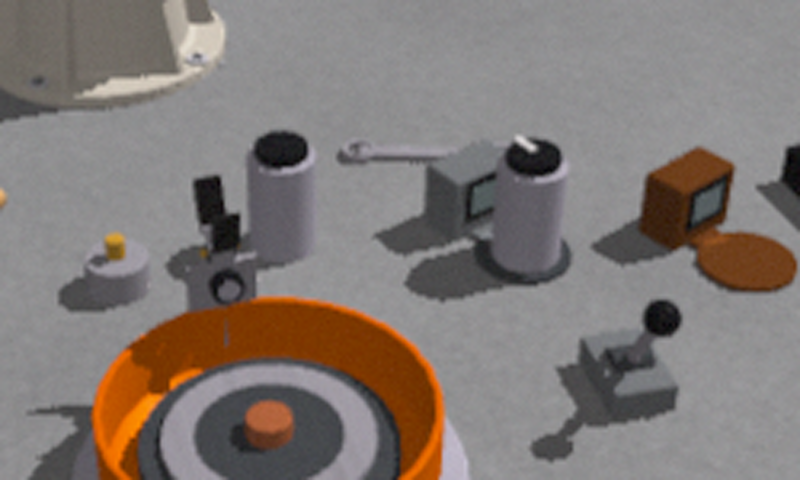

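The picture shows the lever's ball leaned over at (662,318), the clip on the tab at (222,265), and the canister's rib facing the window, with the bystanders in place. Handing in.

```bash
python3 -c "
from h import *
print(hand_in())"
```

```text
the job is handed in; nothing more can be done
None
```

I handed the job in at about 33 s of the 62 s allowed, and the hand-in call gave no verdict: the canister's rib measured 0.3 mm off the window's centre line, the sensor clip is gripping the broad tab with its hinge on the edge, and the run lever was pushed to its far stop.

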